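Wind open the gauge pocket and take out the plug gauge

ROBOT

A 6-joint arm with a two-finger parallel gripper is mounted at the origin on the work surface. World frame = base frame: x ahead of the robot, y to its left, z up, the work surface at z = 0. Lengths are in m, angles in rad, forces in N, time in s.
With the tool pointing down it reaches from about 0.25 to 0.725 m from the base axis. Payload 4 kg.
Tool frame: the origin (TCP) lies midway between the tips of the shut fingers; the grasp point (between the pads) lies 19 mm behind it; z points along the fingers, y is the line along which they close (so a half turn about z gives the same grasp; the last joint's range is limited). The gripper opens to 85 mm and grips with 20 to 120 N. Pads are 22 mm wide; open, the fingers measure 114 mm over their backs; the gripper's body (76 mm by 85 mm) begins 54 mm behind the grasp point. The pads swing forward as they close: fully open they stand 13 mm farther back than shut.
Start: joints at [-1.324, 0.241, 0.005, 1.335, 0, 1.571], TCP at [0.122, -0.485, 0.231] pointing down, gripper open.
Joint ranges: [-2.72, 2.72], [-1.05, 1.87], [-1.09, 1.28], [-1.99, 2.15], [-1.42, 1.44], [-3.14, 3.14]. Speed limits (rad/s): [2.79, 2.79, 3.14, 3.14, 3.14, 3.14].

INTERFACE

Orientations are given as a unit quaternion [x, y, z, w].
In Python, from workcell import bot gives the robot as it stands. The module is installed in compiled form; this text tells all that it offers.
- The arm moves only by the tool jog_arm, never from a script. Its argument "deltas" is a list of rows, each an object with "fingers": the opening, from 0 (shut) to 1 (fully open); "delta_pos": the shift along the tool's x, y, z normalised to -1 to 1, where 1 is 300 mm, a list of three; "yaw": the turn about the tool's z normalised to -1 to 1, where 1 is pi/4 rad. A call has 1 to 12 rows; each row is the pose to reach, as a shift and turn from the pose commanded when the call began, along the tool's axes at that moment; what a row does not reach only later rows make up. A row lasts 1/10 s, in which the tool goes at most 50 mm and 8.59 degrees, less where a joint would pass 70% of its speed; a pose out of reach is approached as far as the arm can. A call with a number of a shift or a turn outside -1 to 1 is refused whole. A call with a gripper value outside its range is refused whole. The fingers move at their own pace and stop on an object; the grip force is fixed at half the most. Time passes only in rows, so rows that repeat a pose let the fingers close. It gives the time, the measured TCP pose, the force, the opening and the grip force at its end, in the units of the state.
- bot.get_obs(): the state, without advancing time (a new reading comes with each control period).
- bot.camera(name): name is "scene" or "top" or "wrist"; returns a dict with "image" (420x560x3 uint8, red, green, blue), "range_z" (420x560 float32, m along the optical axis (not along the pixel's ray), 0 where there is no reading), "fx", "fy", "cx", "cy" (pixels), "distortion" ([k1, k2, p1, p2, k3] as OpenCV has them; the pictures are not rectified), "rvec" (rotation vector, rad) and "tvec" (3), from world to camera coordinates, as OpenCV has them. Camera axes: x right, y down, z forward; pixel columns grow to the right and rows downward; lengths in m; the calibration is good to about 2 mm. A picture is of the moment at which its call begins.
- bot.job_done(): hands the job in; it is judged then, once.
The state is a dict: "clock": time; "joint_pos": joint angles; "joint_vel": joint speeds; "tau": joint torques, N m; "eef_pos": TCP position; "tool_rot": TCP orientation; "ft_force": force on the tool from outside, world axes, zero at the start; "ft_torque": the same for the moment, N m; "grip_width": finger opening in m; "grasp_force": force on a finger pad.
Only numpy, scipy, OpenCV 4.12 (cv2) and the standard library are available. Lean on these libraries where they do the work, as an engineer would, in place of code of your own. Each camera call takes 0.05 s, during which the arm holds its last target. There are 200 camera calls.

TASK

Wind the red key clockwise, in as many turns and fresh grips as it takes, until the sprung steel flap stands fully open against its stop, and let go of the key; open the flap by the key only, never touching the flap itself. Then take the chrome plug gauge out of the pocket and set it down gently, not dropped, lying in the middle of the green rest pad, leaving the flap open and the other things on the bench and deck where they are.

Things in the scene. Friction and masses are not known exactly. Their poses are not given: they have to be found in the camera images.
- flap (a joint): sprung steel flap over the pocket, 182 x 142 x 4 mm, yellow free edge: 0 = shut, flat on the deck; grows as it opens; 1.92 rad = fully open at its stop, leaning past upright. Driven by the key's shaft through a gear: 3.125 rad of shaft per rad of flap (6.0 rad from shut to stop). A brake holds it where it is when the key is let go
- flap_edge (a point): middle of the flap's free edge, 142 mm from its hinge line; the hinge line runs along the unit's x at y +121, z 55 mm of the unit, and the open flap leans towards the unit's +y
- unit: raised steel shelf deck with rubber mat, fixed; origin on the table, spans x -110..170, y -190..160 mm in its own frame, top 55 mm above the table. The pocket under the flap is 170 (x) x 130 (y) mm, centred at x 0, y +50 mm of the unit, its floor 8 mm above the table
- winder: round grey winder housing, fixed on the deck on the pocket's -y side, 72 mm across, 28 mm high; origin at its underside. A 14 mm shaft on a 28 mm collar carries the key 18 mm above the housing's top
- key: red winding key: flat wing on edge, solid core 44 mm along its x (round lobes, 56 mm overall, only show), 10 mm thick along its y, 30 mm high; origin on its turning axis (z) at the wing's underside, 101 mm above the table. Clockwise seen from above opens the flap, turning it back shuts it
- key_grip (a point): grip point of the key: on its axis, 16 mm above the wing's underside; axes as the key. The key drives the shaft through a spring coupling (0.9 Nm/rad, limit 0.8 rad): the shaft turns at 0.2 to 0.35 Nm, so the key leads it by 0.2 to 0.4 rad and springs back as much when let go. At the flap's stop the torque keeps rising
- gauge: chrome plug gauge lying in the pocket, hidden by the shut flap: octagonal handle 24 mm across flats, 56 mm long, with 20 mm round ends, 102 mm overall along its x; origin under its middle on the underside; 0.18 to 0.35 kg
- gauge_mid (a point): point on the gauge's axis in the middle of its handle, 12 mm above its underside
- rest: green rest pad 150 x 130 x 8 mm flat on the table; fixed; origin in the middle of its underside
- ring_gauge: blued ring gauge, 64 mm across, 20 mm high, on the back strip of the deck; loose bystander, origin at the centre of its underside
- cap: yellow plastic thread cap, 56 mm across, 30 mm high, on the back strip of the deck; loose bystander, origin at the centre of its underside
- dial: black rubber-gripped dial indicator lying face up, 60 mm across with an 80 mm reach of stem along +x; loose bystander, origin at the centre of its underside
- rule: stainless steel rule 300 x 30 x 3 mm lying flat, long along its x; loose bystander, origin at the centre of its underside
- jar: closed jar, 68 mm across, 85 mm high; loose bystander, origin at the centre of its underside
- plug_cap: orange plastic cap, 60 mm across, 45 mm high; loose bystander, origin at the centre of its underside
Not all that is in view belongs to the job. Of the things like the rest, leave any that is brown, purple or yellow; of the rest the larger one is meant.

How it is judged:
On the way, in this order (a step that is already met when the one before it is completed fails the run):
1. the flap has been wound open to (nearly) its stop by the key, the key is let go, the gauge is still in the pocket (value of joint flap above 1.75 rad and velocity of joint flap below 0.1 rad/s and contact force between the fingers and key below 0.1 N and distance of gauge from where it was at the start of the episode below 0.02 m), for 0.2 s.
2. the gauge lies on the green pad (horizontal distance between gauge_mid and rest below 0.035 m and height (world z) of gauge_mid below 0.026 m), for 0.2 s.
At the end, for the whole second after the job is handed in: The flap is at least 1.72 rad open (of 1.92), and the gauge lies flat (within about 7 degrees) and still on the green pad, its middle within 35 mm of the pad's middle in plan (all of step 2 and value of joint flap above 1.72 rad and height (world z) of gauge_mid above 0.016 m and angle between gauge's own x axis and vertical between 1.45 and 1.69 rad and linear speed of gauge below 0.02 m/s and angular speed of gauge below 0.2 rad/s); the robot touches nothing.
It fails at once if the robot touches the flap (over 1 N) (contact force between any of the fingers, the arm and flap above 1 N).
It fails at once if the gauge strikes the flap (contact force between gauge and flap above 1 N).
It fails at once if the gauge is let go in the air over the pad (more than about 12 mm up) (contact force between the fingers and gauge below 0.1 N and height (world z) of gauge_mid above 0.032 m and horizontal distance between gauge_mid and rest below 0.1 m and distance of gauge from where it was at the start of the episode above 0.05 m).
It fails at once if a bystander is moved by more than 20 mm (distance of any of ring_gauge, cap, dial, rule, jar, plug_cap from where it was at the start of the episode above 0.02 m).
It also fails if it takes over 72 s, if anything falls off the work surface, if the arm or the gripper's body presses on something with over 40 N, if the wrist force passes 120 N, or if a joint passes its speed limit or range.

## Working session

There is one attempt and no reset: what is moved stays moved. The work goes in short steps, Python scripts to look and compute and a tool call to move; the robot and the scene stay as the last step left them, time stands still between calls to the robot, and variables do not carry over. Pictures are saved under pics/ and viewed, at most 10 in all, crops included, and the job is handed in when it is done.

Besides the shell and the picture viewer there is one more tool, called by a JSON object that holds its "api" and its "payload", one argument or row to a line. jog_arm: Moves the arm, as the interface text tells. Scaled input: -1 to 1 covers 300 mm each way for a shift and pi/4 rad each way for a turn. Its arguments: {"type":"object","properties":{"deltas":{"type":"array","items":{"type":"object","properties":{"fingers":{"type":"number"},"delta_pos":{"type":"array","items":{"type":"number"}},"yaw":{"type":"number"}}}}},"required":["deltas"]}

```bash
mkdir -p pics; cat > h.py <<'E'
import numpy as np, cv2
from workcell import bot
def cam(n):
    c=bot.camera(n); c['K']=np.array([[c['fx'],0,c['cx']],[0,c['fy'],c['cy']],[0,0,1]],float)
    c['d']=np.array(c['distortion'],float); c['R']=cv2.Rodrigues(np.array(c['rvec'],float))[0]; c['t']=np.array(c['tvec'],float).ravel()
    return c
def rays(c,px):
    u=cv2.undistortPoints(np.array(px,float).reshape(-1,1,2),c['K'],c['d']).reshape(-1,2)
    return -c['R'].T@c['t'], np.c_[u,np.ones(len(u))]@c['R']
def onplane(c,px,z):
    o,d=rays(c,px); return o+d*((z-o[2])/d[:,2])[:,None]
def bydepth(c,px):
    o,d=rays(c,px); p=np.array(px,int).reshape(-1,2)
    return o+d*c['range_z'][p[:,1],p[:,0]][:,None]
def save(c,n,roi=None,s=1):
    im=c['image'][:,:,::-1]
    if roi: im=im[roi[1]:roi[3],roi[0]:roi[2]]
    cv2.imwrite('pics/'+n,cv2.resize(im,None,fx=s,fy=s))
E
python3 - <<'E'
from h import *
a=cam('scene');b=cam('top')
im=np.hstack([a['image'],b['image']])[:,:,::-1]
cv2.imwrite('pics/a.png',a['image'][:,:,::-1]);cv2.imwrite('pics/b.png',b['image'][:,:,::-1])
for c in(a,b): print(-c['R'].T@c['t'],c['R'][2],c['fx'])
print(bot.get_obs())
E
```

```text
[ 1.32277652 -0.12683423  0.9924541 ] [-0.67592419  0.10091316 -0.73002947] 421.8934149386521
[0.36702159 0.01105188 1.26785943] [ 0.11145049  0.01459535 -0.9936628 ] 387.52186785162667
{'clock': 0.1, 'joint_pos': array([-1.32400469e+00,  2.41415821e-01,  3.88859745e-03,  1.33516055e+00,
       -1.60798002e-05,  1.57085030e+00]), 'joint_vel': array([-0.00098912, -0.00214528,  0.00308569, -0.00244711,  0.00110654,
        0.00020092]), 'tau': array([-3.07794630e-05, -3.73136330e+01,  2.53010738e+01,  1.08294949e-02,
       -1.46944728e-05, -1.75728808e-06]), 'eef_pos': array([ 0.12201134, -0.48433197,  0.23047421]), 'tool_rot': array([ 9.92399268e-01,  1.23056078e-01, -1.24406354e-04, -9.37538786e-04]), 'ft_force': array([-0.65010337,  0.18453066, -0.9563147 ]), 'ft_torque': array([ 0.0223854 , -0.03104067, -0.02163786]), 'grasp_force': 0.0, 'grip_width': 0.08554450318123494}
```

View pics/a.png

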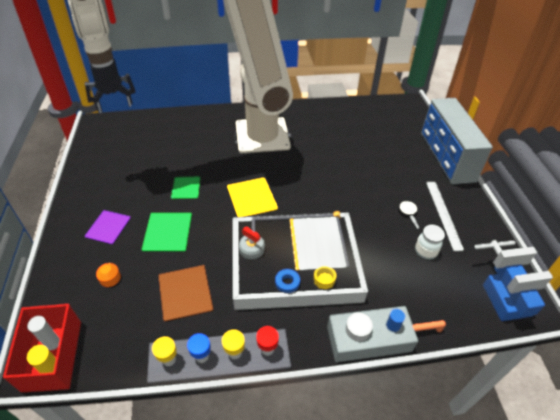

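View pics/b.png

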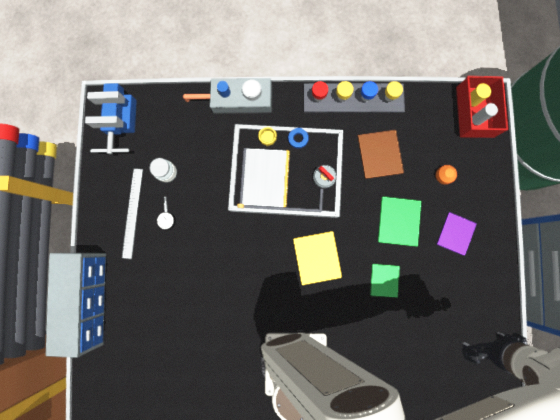

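Top view: winder with the red key at (325,174), flap at (265,178) with its yellow edge at x≈288, ring (298,137), cap (268,136), jar (163,170), dial (165,220), rule (132,213), plug_cap (446,174).

Pad candidates (top view): large green (400,221), small green (385,281), yellow (317,258), brown (381,154), purple (456,233). I choose the large green one. Key candidates: red wing at (325,174) or the red button (320,91) on the rail. I choose the wing on the winder.

```bash
cat > m.py <<'E'
from h import *
def mask(c,lo,hi,roi):
    h=cv2.cvtColor(c['image'],cv2.COLOR_RGB2HSV)
    if lo[0]<0: m=cv2.inRange(h,(0,)+lo[1:],hi)|cv2.inRange(h,(180+lo[0],)+lo[1:],(180,255,255))
    else: m=cv2.inRange(h,lo,hi)
    o=np.zeros_like(m);x0,y0,x1,y1=roi;o[y0:y1,x0:x1]=m[y0:y1,x0:x1];return o
def big(m):
    return max(cv2.findContours(m,0,2)[0],key=cv2.contourArea)
def cen(k):
    M=cv2.moments(k);return M['m10']/M['m00'],M['m01']/M['m00']
def tri(c1,p1,c2,p2):
    o1,d1=rays(c1,[p1]);o2,d2=rays(c2,[p2]);d1,d2=d1[0],d2[0]
    s=np.linalg.lstsq(np.c_[d1,-d2],o2-o1,rcond=None)[0]
    return (o1+s[0]*d1+o2+s[1]*d2)/2, np.linalg.norm(o1+s[0]*d1-o2-s[1]*d2)
E
python3 - <<'E'
from m import *
a=cam('scene');b=cam('top')
R=((-10,110,70),(10,255,255))
ka=big(mask(a,*R,(230,215,275,260)));kb=big(mask(b,*R,(305,155,345,195)))
print('key',cv2.contourArea(ka),cv2.contourArea(kb),tri(a,cen(ka),b,cen(kb)))
r=cv2.minAreaRect(kb);bx=onplane(b,cv2.boxPoints(r),.131);print('key box',bx,np.linalg.norm(np.diff(bx,axis=0),axis=1))
print('depth',bydepth(b,[cen(kb)]))
G=((40,80,60),(85,255,255))
ga=big(mask(a,*G,(140,205,195,255)));gb=big(mask(b,*G,(375,190,425,250)))
print('pad',tri(a,cen(ga),b,cen(gb)));bx=onplane(b,cv2.boxPoints(cv2.minAreaRect(gb)),.008);print(bx,np.linalg.norm(np.diff(bx,axis=0),axis=1),bx.mean(0))
Y=((20,100,100),(35,255,255))
ya=big(mask(a,*Y,(285,215,305,275)));yb=big(mask(b,*Y,(280,145,295,212)))
print('edge',tri(a,cen(ya),b,cen(yb)));bx=onplane(b,cv2.boxPoints(cv2.minAreaRect(yb)),.057);print(bx)
# unit outline: light frame
h=cv2.cvtColor(b['image'],cv2.COLOR_RGB2HSV);m=mask(b,(0,0,110),(180,70,255),(225,120,350,222))
k=np.vstack(cv2.findContours(m,0,2)[0]);r=cv2.minAreaRect(k);bx=onplane(b,cv2.boxPoints(r),.055);print('unit',bx,np.linalg.norm(np.diff(bx,axis=0),axis=1))
save(b,'c.png',(220,110,440,260),3)
E
```

```text
key 161.5 68.5 (array([ 0.59283736, -0.08878589,  0.12483372]), np.float64(0.0010168915642870498))
key box [[ 0.6051699  -0.06410491  0.131     ]
 [ 0.61579779 -0.07467289  0.131     ]
 [ 0.5778019  -0.11144192  0.131     ]
 [ 0.56726037 -0.10087462  0.131     ]] [0.0149878  0.0528739  0.01492621]
depth [[ 0.59227045 -0.08800529  0.12799053]]
pad (array([ 0.45633241, -0.33883754,  0.00575226]), np.float64(0.0005516038743452221))
[[ 0.3851859  -0.26211091  0.008     ]
 [ 0.54086218 -0.28030176  0.008     ]
 [ 0.5282737  -0.41638541  0.008     ]
 [ 0.37241029 -0.39635259  0.008     ]] [0.15673548 0.13666466 0.15714552] [ 0.45668302 -0.33878767  0.008     ]
edge (array([0.59044285, 0.03007487, 0.06184   ]), np.float64(0.0004667584913274198))
[[0.50104255 0.03898623 0.057     ]
 [0.68159521 0.03111567 0.057     ]
 [0.68104038 0.01997009 0.057     ]
 [0.50053061 0.0280365  0.057     ]]
unit [[ 0.48456639  0.21611392  0.055     ]
 [ 0.77219169  0.20602045  0.055     ]
 [ 0.75003523 -0.15645015  0.055     ]
 [ 0.46486301 -0.13612455  0.055     ]] [0.28780235 0.36314714 0.28589566]
```

View pics/c.png

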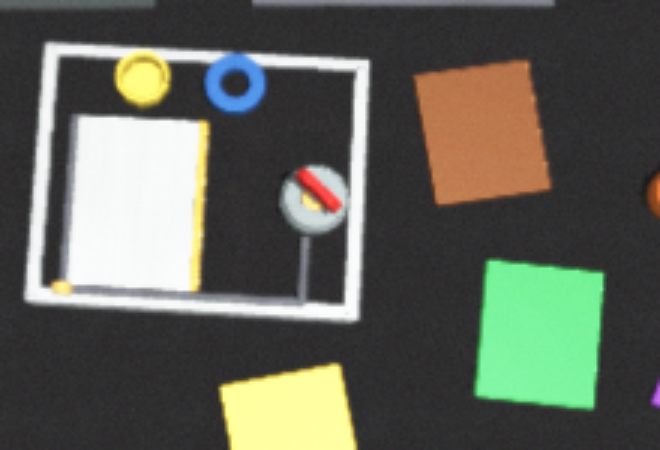

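Crop: the red wing is at (320,190) on its grey housing and runs diagonally; the large green pad is at (540,335). All heights match the text: key 0.125, pad 0.006, edge 0.06. Setting out above the key.

{"api": "jog_arm", "payload": {
  "deltas": [
    {"delta_pos":[0.92,-0.45,0],"yaw":-0.66,"fingers":1},
    {"delta_pos":[0.92,-0.45,0],"yaw":-0.66,"fingers":1},
    {"delta_pos":[0.92,-0.45,0],"yaw":-0.66,"fingers":1},
    {"delta_pos":[0.92,-0.45,0],"yaw":-0.66,"fingers":1},
    {"delta_pos":[0.92,-0.45,0],"yaw":-0.66,"fingers":1},
    {"delta_pos":[0.92,-0.45,0],"yaw":-0.66,"fingers":1},
    {"delta_pos":[0.92,-0.45,0],"yaw":-0.66,"fingers":1}
  ]
}}

```text
clock: 0.9
eef_pos: [0.36, -0.2832, 0.2312]
tool_rot: [0.926, 0.377, 0.001, -0.0]
ft_force: [-0.9, -0.8, -0.1]
grip_width: 0.0854
grasp_force: 0.0
```

```bash
cat > s.py <<'E'
from h import *
from scipy.spatial.transform import Rotation as Ro
import sys
def st():
    o=bot.get_obs();M=Ro.from_quat(o['tool_rot']).as_matrix()
    print('t',o['clock'],'p',o['eef_pos'].round(4),'th',np.arctan2(M[1,0],M[0,0]).round(4),'z',M[:,2].round(3),'q',o['joint_pos'].round(3),'F',o['ft_force'].round(1),'T',o['ft_torque'].round(2),'w',round(o['grip_width'],4),'g',round(o['grasp_force'],1)); return o,M
def to(p):
    o,M=st(); print('d/300',((np.array(p)-o['eef_pos'])@M/.3).round(3))
if __name__=='__main__': to([float(x) for x in sys.argv[1:4]]) if len(sys.argv)>3 else st()
E
python3 s.py 0.592 -0.088 0.23
```

```text
t 0.9 p [ 0.36   -0.2832  0.2312] th 0.7724 z [ 0.001  0.001 -1.   ] q [-0.668  0.158 -0.1    1.313  0.002  1.702] F [-0.9 -0.8 -0.1] T [-0.06  0.02  0.06] w 0.0854 g 0.0
d/300 [1.008 0.074 0.006]
```

{"api": "jog_arm", "payload": {
  "deltas": [
    {"delta_pos":[1,0.07,0],"yaw":-1,"fingers":1},
    {"delta_pos":[1,0.07,0],"yaw":-1,"fingers":1},
    {"delta_pos":[1,0.07,0],"yaw":-1,"fingers":1},
    {"delta_pos":[1,0.07,0],"yaw":-1,"fingers":1},
    {"delta_pos":[1,0.07,0],"yaw":-1,"fingers":1},
    {"delta_pos":[1,0.07,0],"yaw":-1,"fingers":1},
    {"delta_pos":[1,0.07,0],"yaw":-1,"fingers":1}
  ]
}}

```text
clock: 1.6
eef_pos: [0.5911, -0.0902, 0.2293]
tool_rot: [0.712, 0.702, 0.0, -0.001]
ft_force: [-0.3, -0.6, 0.2]
grip_width: 0.0855
grasp_force: 0.0
```

{"api": "jog_arm", "payload": {
  "deltas": [
    {"delta_pos":[0,0,0],"yaw":-1,"fingers":1},
    {"delta_pos":[0,0,0],"yaw":-1,"fingers":1},
    {"delta_pos":[0,0,0],"yaw":-1,"fingers":1},
    {"delta_pos":[0,0,0],"yaw":-1,"fingers":1},
    {"delta_pos":[0,0,0],"yaw":-1,"fingers":1},
    {"delta_pos":[0,0,0],"yaw":-1,"fingers":1}
  ]
}}

```text
clock: 2.2
eef_pos: [0.5869, -0.0951, 0.231]
tool_rot: [0.391, 0.92, -0.0, -0.0]
ft_force: [0.0, 0.3, -0.5]
grip_width: 0.0854
grasp_force: 0.0
```

{"api": "jog_arm", "payload": {
  "deltas": [
    {"delta_pos":[0,0,0],"yaw":-1,"fingers":1},
    {"delta_pos":[0,0,0],"yaw":-1,"fingers":1},
    {"delta_pos":[0,0,0],"yaw":-1,"fingers":1},
    {"delta_pos":[0,0,0],"yaw":-1,"fingers":1},
    {"delta_pos":[0,0,0],"yaw":-1,"fingers":1},
    {"delta_pos":[0,0,0],"yaw":-1,"fingers":1}
  ]
}}

```text
clock: 2.8
eef_pos: [0.5869, -0.0951, 0.231]
tool_rot: [0.009, 1.0, -0.0, -0.0]
ft_force: [-0.2, 0.6, 0.5]
grip_width: 0.0857
grasp_force: 0.0
```

{"api": "jog_arm", "payload": {
  "deltas": [
    {"delta_pos":[0,0,0],"yaw":-1,"fingers":1},
    {"delta_pos":[0,0,0],"yaw":-1,"fingers":1},
    {"delta_pos":[0,0,0],"yaw":-1,"fingers":1},
    {"delta_pos":[0,0,0],"yaw":-1,"fingers":1},
    {"delta_pos":[0,0,0],"yaw":-1,"fingers":1},
    {"delta_pos":[0,0,0],"yaw":-1,"fingers":1}
  ]
}}

```text
clock: 3.4
eef_pos: [0.5869, -0.0951, 0.2311]
tool_rot: [-0.374, 0.927, 0.0, -0.001]
ft_force: [-0.0, 0.0, 0.0]
grip_width: 0.0854
grasp_force: 0.0
```

```bash
python3 - <<'E'
from m import *; import s
c=cam('wrist'); save(c,'w1.png'); s.to([.592,-.088,.23])
m=mask(c,(-10,110,70),(10,255,255),(0,0,560,420));k=big(m);print(cv2.contourArea(k),cen(k))
bx=cv2.boxPoints(cv2.minAreaRect(k));w=onplane(c,bx,.131);print(w,w.mean(0),np.linalg.norm(np.diff(w,axis=0),axis=1))
print(bydepth(c,[cen(k)]), -c['R'].T@c['t'])
ys,xs=np.nonzero(m);P=bydepth(c,np.c_[xs,ys]);P=P[(P[:,2]>.126)&(P[:,2]<.14)];print(len(P),np.median(P[:,2]))
r=cv2.minAreaRect((P[:,:2]*1e4).astype(np.float32));print('top face',np.array(r[0])/1e4,np.array(r[1])/10,r[2],P.mean(0))
E
```

```text
t 3.45 p [ 0.5869 -0.0951  0.2311] th -2.3754 z [-0.001 -0.    -1.   ] q [-0.16   0.433  0.278  1.417 -0.    -0.927] F [-0.2  0.3  0.5] T [ 0.03 -0.02 -0.01] w 0.0853 g 0.0
d/300 [-0.029  0.005  0.004]
970.0 (274.74140893470786, 215.53797250859105)
[[ 0.57606182 -0.11611478  0.131     ]
 [ 0.56830813 -0.10853606  0.131     ]
 [ 0.60595617 -0.06974719  0.131     ]
 [ 0.61422219 -0.07779611  0.131     ]] [ 0.59113708 -0.09304854  0.131     ] [0.01084235 0.05405508 0.01153742]
[[ 0.59025145 -0.09398141  0.1317263 ]] [ 0.5350343  -0.1458468   0.37387129]
908 0.13075841966138982
top face [ 0.59322427 -0.09083676] [50.57985229 10.99584198] 45.641357421875 [ 0.59219542 -0.09193055  0.1304509 ]
```

View pics/w1.png

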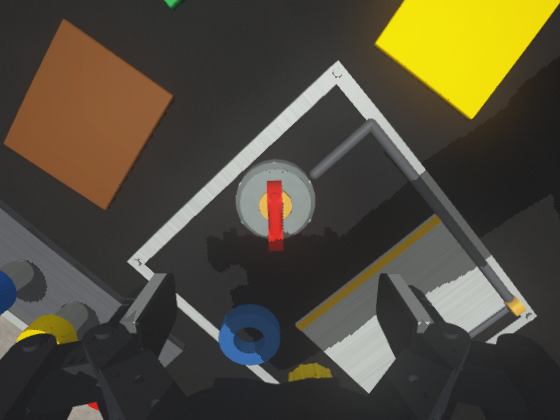

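The wrist view shows the key at (275,215), on its axis over the housing centre (275,200), with nothing in the fingers' way. Top face height is 0.131 as expected. Going down and gripping.

{"api": "jog_arm", "payload": {
  "deltas": [
    {"delta_pos":[-0.019,-0.004,0.12],"yaw":-0.045,"fingers":1},
    {"delta_pos":[-0.019,-0.004,0.24],"yaw":-0.045,"fingers":1},
    {"delta_pos":[-0.019,-0.004,0.34],"yaw":-0.045,"fingers":1},
    {"delta_pos":[-0.019,-0.004,0.41],"yaw":-0.045,"fingers":1},
    {"delta_pos":[-0.019,-0.004,0.425],"yaw":-0.045,"fingers":1},
    {"delta_pos":[-0.019,-0.004,0.425],"yaw":-0.045,"fingers":0},
    {"delta_pos":[-0.019,-0.004,0.425],"yaw":-0.045,"fingers":0},
    {"delta_pos":[-0.019,-0.004,0.425],"yaw":-0.045,"fingers":0},
    {"delta_pos":[-0.019,-0.004,0.425],"yaw":-0.045,"fingers":0},
    {"delta_pos":[-0.019,-0.004,0.425],"yaw":-0.045,"fingers":0},
    {"delta_pos":[-0.019,-0.004,0.425],"yaw":-0.045,"fingers":0},
    {"delta_pos":[-0.019,-0.004,0.425],"yaw":-0.045,"fingers":0}
  ]
}}

```text
clock: 4.65
eef_pos: [0.593, -0.0907, 0.1048]
tool_rot: [-0.39, 0.921, -0.0, 0.001]
ft_force: [-1.7, 0.8, 5.9]
grip_width: 0.0093
grasp_force: 58.9
```

```bash
python3 s.py
```

```text
t 4.65 p [ 0.593  -0.0907  0.1048] th -2.341 z [ 0.001 -0.    -1.   ] q [-0.152  0.514  0.07   1.126  0.    -0.952] F [-1.7  0.8  5.9] T [ 0.09  0.33 -0.01] w 0.0093 g 58.9
```

{"api": "jog_arm", "payload": {
  "deltas": [
    {"delta_pos":[0,0,0],"yaw":0.17,"fingers":0},
    {"delta_pos":[0,0,0],"yaw":0.34,"fingers":0},
    {"delta_pos":[0,0,0],"yaw":0.5,"fingers":0},
    {"delta_pos":[0,0,0],"yaw":0.67,"fingers":0},
    {"delta_pos":[0,0,0],"yaw":0.84,"fingers":0},
    {"delta_pos":[0,0,0],"yaw":1,"fingers":0}
  ]
}}

```text
clock: 5.25
eef_pos: [0.5934, -0.0917, 0.1048]
tool_rot: [-0.005, 1.0, -0.001, 0.001]
ft_force: [-1.2, -2.3, 4.9]
grip_width: 0.0088
grasp_force: 59.0
```

```bash
python3 s.py
```

```text
t 5.25 p [ 0.5934 -0.0917  0.1048] th -3.1314 z [ 0.002 -0.002 -1.   ] q [-0.152  0.514  0.071  1.125 -0.002 -0.163] F [-1.2 -2.3  4.9] T [-0.48  0.2   0.27] w 0.0088 g 59.0
```

Wind torque is 0.27 Nm, within the expected range. Continuing.

{"api": "jog_arm", "payload": {
  "deltas": [
    {"delta_pos":[0,0,0],"yaw":0.17,"fingers":0},
    {"delta_pos":[0,0,0],"yaw":0.34,"fingers":0},
    {"delta_pos":[0,0,0],"yaw":0.5,"fingers":0},
    {"delta_pos":[0,0,0],"yaw":0.67,"fingers":0},
    {"delta_pos":[0,0,0],"yaw":0.84,"fingers":0},
    {"delta_pos":[0,0,0],"yaw":1,"fingers":0}
  ]
}}

```text
clock: 5.85
eef_pos: [0.593, -0.0926, 0.1048]
tool_rot: [0.378, 0.926, -0.002, 0.001]
ft_force: [-1.7, -3.6, 4.9]
grip_width: 0.009
grasp_force: 59.1
```

{"api": "jog_arm", "payload": {
  "deltas": [
    {"delta_pos":[0,0,0],"yaw":0.17,"fingers":0},
    {"delta_pos":[0,0,0],"yaw":0.34,"fingers":0},
    {"delta_pos":[0,0,0],"yaw":0.5,"fingers":0},
    {"delta_pos":[0,0,0],"yaw":0.67,"fingers":0},
    {"delta_pos":[0,0,0],"yaw":0.84,"fingers":0},
    {"delta_pos":[0,0,0],"yaw":1,"fingers":0}
  ]
}}

```text
clock: 6.45
eef_pos: [0.5921, -0.093, 0.1048]
tool_rot: [0.704, 0.71, -0.002, 0.001]
ft_force: [-4.7, -3.5, 6.5]
grip_width: 0.009
grasp_force: 59.4
```

```bash
python3 s.py
```

```text
t 6.45 p [ 0.5921 -0.093   0.1048] th 1.5799 z [-0.001 -0.004 -1.   ] q [-0.154  0.513  0.07   1.127 -0.004  1.408] F [-4.7 -3.5  6.5] T [-1.07  0.96  0.29] w 0.009 g 59.4
```

{"api": "jog_arm", "payload": {
  "deltas": [
    {"delta_pos":[0,0,0],"yaw":0.17,"fingers":0},
    {"delta_pos":[0,0,0],"yaw":0.34,"fingers":0},
    {"delta_pos":[0,0,0],"yaw":0.5,"fingers":0},
    {"delta_pos":[0,0,0],"yaw":0.67,"fingers":0},
    {"delta_pos":[0,0,0],"yaw":0.84,"fingers":0},
    {"delta_pos":[0,0,0],"yaw":1,"fingers":0}
  ]
}}

```text
clock: 7.05
eef_pos: [0.5911, -0.0926, 0.1048]
tool_rot: [0.922, 0.387, -0.002, 0.001]
ft_force: [-6.5, -3.5, 8.7]
grip_width: 0.0089
grasp_force: 59.7
```

{"api": "jog_arm", "payload": {
  "deltas": [
    {"delta_pos":[0,0,0],"yaw":0.17,"fingers":0},
    {"delta_pos":[0,0,0],"yaw":0.34,"fingers":0},
    {"delta_pos":[0,0,0],"yaw":0.5,"fingers":0},
    {"delta_pos":[0,0,0],"yaw":0.67,"fingers":0},
    {"delta_pos":[0,0,0],"yaw":0.84,"fingers":0},
    {"delta_pos":[0,0,0],"yaw":1,"fingers":0}
  ]
}}

```text
clock: 7.65
eef_pos: [0.5907, -0.0916, 0.1047]
tool_rot: [1.0, 0.005, -0.002, 0.001]
ft_force: [-8.2, -2.2, 9.2]
grip_width: 0.0089
grasp_force: 59.8
```

```bash
python3 s.py
```

```text
t 7.65 p [ 0.5907 -0.0916  0.1047] th 0.0097 z [-0.003 -0.002 -1.   ] q [-1.530e-01  5.130e-01  6.900e-02  1.130e+00 -2.000e-03  2.979e+00] F [-8.2 -2.2  9.2] T [-0.24  1.56  0.24] w 0.0089 g 59.8
```

{"api": "jog_arm", "payload": {
  "deltas": [
    {"delta_pos":[0,0,0],"yaw":0,"fingers":1},
    {"delta_pos":[0,0,0],"yaw":0,"fingers":1},
    {"delta_pos":[0,0,0],"yaw":0,"fingers":1},
    {"delta_pos":[0,0,0],"yaw":0,"fingers":1},
    {"delta_pos":[0,0,0],"yaw":0,"fingers":1},
    {"delta_pos":[0,0,-0.15],"yaw":0,"fingers":1},
    {"delta_pos":[0,0,-0.3],"yaw":-0.15,"fingers":1},
    {"delta_pos":[0,0,-0.3],"yaw":-0.34,"fingers":1},
    {"delta_pos":[0,0,-0.3],"yaw":-0.5,"fingers":1},
    {"delta_pos":[0,0,-0.3],"yaw":-0.67,"fingers":1},
    {"delta_pos":[0,0,-0.3],"yaw":-0.84,"fingers":1},
    {"delta_pos":[0,0,-0.3],"yaw":-1,"fingers":1}
  ]
}}

```text
clock: 8.85
eef_pos: [0.5927, -0.0907, 0.1937]
tool_rot: [0.92, 0.392, -0.0, -0.0]
ft_force: [-1.1, 0.6, 0.2]
grip_width: 0.0856
grasp_force: 0.0
```

{"api": "jog_arm", "payload": {
  "deltas": [
    {"delta_pos":[0,0,0],"yaw":-1,"fingers":1},
    {"delta_pos":[0,0,0],"yaw":-1,"fingers":1},
    {"delta_pos":[0,0,0],"yaw":-1,"fingers":1},
    {"delta_pos":[0,0,0],"yaw":-1,"fingers":1},
    {"delta_pos":[0,0,0],"yaw":-1,"fingers":1},
    {"delta_pos":[0,0,0],"yaw":-1,"fingers":1}
  ]
}}

```text
clock: 9.45
eef_pos: [0.5927, -0.0907, 0.1936]
tool_rot: [0.7, 0.714, -0.0, -0.0]
ft_force: [0.4, 0.3, 0.6]
grip_width: 0.0853
grasp_force: 0.0
```

{"api": "jog_arm", "payload": {
  "deltas": [
    {"delta_pos":[0,0,0],"yaw":-1,"fingers":1},
    {"delta_pos":[0,0,0],"yaw":-1,"fingers":1},
    {"delta_pos":[0,0,0],"yaw":-1,"fingers":1},
    {"delta_pos":[0,0,0],"yaw":-1,"fingers":1},
    {"delta_pos":[0,0,0],"yaw":-1,"fingers":1},
    {"delta_pos":[0,0,0],"yaw":-1,"fingers":1}
  ]
}}

```text
clock: 10.05
eef_pos: [0.5927, -0.0907, 0.1936]
tool_rot: [0.374, 0.927, -0.0, -0.0]
ft_force: [-0.4, 0.2, -0.6]
grip_width: 0.0855
grasp_force: 0.0
```

{"api": "jog_arm", "payload": {
  "deltas": [
    {"delta_pos":[0,0,0],"yaw":-1,"fingers":1},
    {"delta_pos":[0,0,0],"yaw":-1,"fingers":1},
    {"delta_pos":[0,0,0],"yaw":-1,"fingers":1},
    {"delta_pos":[0,0,0],"yaw":-1,"fingers":1},
    {"delta_pos":[0,0,0],"yaw":-1,"fingers":1},
    {"delta_pos":[0,0,0],"yaw":-1,"fingers":1}
  ]
}}

```text
clock: 10.65
eef_pos: [0.5927, -0.0907, 0.1936]
tool_rot: [-0.009, 1.0, 0.0, -0.0]
ft_force: [-0.9, 0.2, -0.5]
grip_width: 0.0854
grasp_force: 0.0
```

```bash
cat > k.py <<'E'
from m import *; import s
o,M=s.st();c=cam('wrist'); save(c,'w2.png')
m=mask(c,(-10,110,70),(10,255,255),(150,120,420,330));k=big(m)
w=onplane(c,cv2.boxPoints(cv2.minAreaRect(k)),.131);e=np.diff(w,axis=0);L=np.linalg.norm(e,axis=1);v=e[L.argmax()]
print('key',w.mean(0),L,'ang mod pi',np.arctan2(v[1],v[0])%np.pi)
y=big(mask(c,(20,100,60),(35,255,255),(0,0,560,420)))
E
python3 k.py
```

```text
t 10.65 p [ 0.5927 -0.0907  0.1936] th -3.1228 z [-0.  0. -1.] q [-0.152  0.457  0.218  1.332  0.    -0.171] F [-0.9  0.2 -0.5] T [ 0.    0.03 -0.01] w 0.0854 g 0.0
key [ 0.58994895 -0.09078328  0.131     ] [0.01269318 0.05389498 0.01363544] ang mod pi 0.30372196383491956
```

{"api": "jog_arm", "payload": {
  "deltas": [
    {"delta_pos":[0,0,0],"yaw":-0.19,"fingers":1},
    {"delta_pos":[0,0,0.1],"yaw":-0.36,"fingers":1},
    {"delta_pos":[0,0,0.2],"yaw":-0.36,"fingers":1},
    {"delta_pos":[0,0,0.28],"yaw":-0.36,"fingers":1},
    {"delta_pos":[0,0,0.297],"yaw":-0.36,"fingers":1},
    {"delta_pos":[0,0,0.297],"yaw":-0.36,"fingers":0},
    {"delta_pos":[0,0,0.297],"yaw":-0.36,"fingers":0},
    {"delta_pos":[0,0,0.297],"yaw":-0.36,"fingers":0},
    {"delta_pos":[0,0,0.297],"yaw":-0.36,"fingers":0},
    {"delta_pos":[0,0,0.297],"yaw":-0.36,"fingers":0},
    {"delta_pos":[0,0,0.297],"yaw":-0.36,"fingers":0},
    {"delta_pos":[0,0,0.297],"yaw":-0.36,"fingers":0}
  ]
}}

```text
clock: 11.9
eef_pos: [0.5933, -0.0912, 0.1058]
tool_rot: [-0.148, 0.989, -0.001, 0.001]
ft_force: [-0.9, -1.0, 5.2]
grip_width: 0.0089
grasp_force: 59.4
```

{"api": "jog_arm", "payload": {
  "deltas": [
    {"delta_pos":[0,0,0],"yaw":0.17,"fingers":0},
    {"delta_pos":[0,0,0],"yaw":0.34,"fingers":0},
    {"delta_pos":[0,0,0],"yaw":0.5,"fingers":0},
    {"delta_pos":[0,0,0],"yaw":0.67,"fingers":0},
    {"delta_pos":[0,0,0],"yaw":0.84,"fingers":0},
    {"delta_pos":[0,0,0],"yaw":1,"fingers":0}
  ]
}}

```text
clock: 12.5
eef_pos: [0.5932, -0.0922, 0.1058]
tool_rot: [0.244, 0.97, -0.001, 0.001]
ft_force: [-1.1, -4.6, 5.1]
grip_width: 0.0089
grasp_force: 59.5
```

```bash
python3 s.py
```

```text
t 12.5 p [ 0.5932 -0.0922  0.1058] th 2.6486 z [ 0.002 -0.003 -1.   ] q [-0.153  0.513  0.072  1.128 -0.003  0.34 ] F [-1.1 -4.6  5.1] T [-0.83  0.19  0.32] w 0.0089 g 59.5
```

{"api": "jog_arm", "payload": {
  "deltas": [
    {"delta_pos":[0,0,0],"yaw":0.17,"fingers":0},
    {"delta_pos":[0,0,0],"yaw":0.34,"fingers":0},
    {"delta_pos":[0,0,0],"yaw":0.5,"fingers":0},
    {"delta_pos":[0,0,0],"yaw":0.67,"fingers":0},
    {"delta_pos":[0,0,0],"yaw":0.84,"fingers":0},
    {"delta_pos":[0,0,0],"yaw":1,"fingers":0}
  ]
}}

```text
clock: 13.1
eef_pos: [0.5925, -0.0928, 0.1058]
tool_rot: [0.597, 0.802, -0.002, 0.001]
ft_force: [-2.3, -4.5, 6.5]
grip_width: 0.0088
grasp_force: 59.7
```

{"api": "jog_arm", "payload": {
  "deltas": [
    {"delta_pos":[0,0,0],"yaw":0.17,"fingers":0},
    {"delta_pos":[0,0,0],"yaw":0.34,"fingers":0},
    {"delta_pos":[0,0,0],"yaw":0.5,"fingers":0},
    {"delta_pos":[0,0,0],"yaw":0.67,"fingers":0},
    {"delta_pos":[0,0,0],"yaw":0.84,"fingers":0},
    {"delta_pos":[0,0,0],"yaw":1,"fingers":0}
  ]
}}

```text
clock: 13.7
eef_pos: [0.5915, -0.0928, 0.1057]
tool_rot: [0.858, 0.513, -0.002, 0.001]
ft_force: [-4.7, -4.8, 8.0]
grip_width: 0.0091
grasp_force: 60.0
```

```bash
python3 s.py
```

```text
t 13.7 p [ 0.5915 -0.0928  0.1057] th 1.0771 z [-0.002 -0.004 -1.   ] q [-0.154  0.512  0.071  1.13  -0.004  1.911] F [-4.7 -4.8  8. ] T [-1.01  1.12  0.22] w 0.0091 g 60.0
```

{"api": "jog_arm", "payload": {
  "deltas": [
    {"delta_pos":[0,0,0],"yaw":0.15,"fingers":0},
    {"delta_pos":[0,0,0],"yaw":0.3,"fingers":0},
    {"delta_pos":[0,0,0],"yaw":0.4,"fingers":0},
    {"delta_pos":[0,0,0],"yaw":0.4,"fingers":0}
  ]
}}

```text
clock: 14.1
eef_pos: [0.5911, -0.0925, 0.1057]
tool_rot: [0.927, 0.374, -0.002, 0.001]
ft_force: [-5.6, -4.8, 8.5]
grip_width: 0.0088
grasp_force: 60.0
```

```bash
python3 s.py
```

```text
t 14.1 p [ 0.5911 -0.0925  0.1057] th 0.7671 z [-0.002 -0.003 -1.   ] q [-0.153  0.512  0.071  1.131 -0.004  2.221] F [-5.6 -4.8  8.5] T [-0.97  1.19  0.22] w 0.0088 g 60.0
```

{"api": "jog_arm", "payload": {
  "deltas": [
    {"delta_pos":[0,0,0],"yaw":0.12,"fingers":0},
    {"delta_pos":[0,0,0],"yaw":0.2,"fingers":0},
    {"delta_pos":[0,0,0],"yaw":0.2,"fingers":0}
  ]
}}

```text
clock: 14.4
eef_pos: [0.591, -0.0924, 0.1057]
tool_rot: [0.954, 0.301, -0.002, 0.001]
ft_force: [-6.3, -4.1, 9.4]
grip_width: 0.0088
grasp_force: 60.2
```

```bash
python3 s.py
```

```text
t 14.4 p [ 0.591  -0.0924  0.1057] th 0.6108 z [-0.003 -0.003 -1.   ] q [-0.153  0.512  0.07   1.131 -0.004  2.378] F [-6.3 -4.1  9.4] T [-0.88  1.27  0.36] w 0.0088 g 60.2
```

Torque stepped up by exactly the spring rate, so the flap is at its stop. Letting go, lifting and looking.

{"api": "jog_arm", "payload": {
  "deltas": [
    {"delta_pos":[0,0,0],"yaw":0,"fingers":1},
    {"delta_pos":[0,0,0],"yaw":0,"fingers":1},
    {"delta_pos":[0,0,0],"yaw":0,"fingers":1},
    {"delta_pos":[0,0,0],"yaw":0,"fingers":1},
    {"delta_pos":[0,0,0],"yaw":0,"fingers":1},
    {"delta_pos":[0,0,-0.15],"yaw":0,"fingers":1},
    {"delta_pos":[0,0,-0.3],"yaw":0,"fingers":1},
    {"delta_pos":[0,0,-0.45],"yaw":0,"fingers":1},
    {"delta_pos":[0,0,-0.55],"yaw":0,"fingers":1},
    {"delta_pos":[0,0,-0.55],"yaw":0,"fingers":1}
  ]
}}

```text
clock: 15.4
eef_pos: [0.5953, -0.0911, 0.2757]
tool_rot: [0.954, 0.301, 0.005, 0.002]
ft_force: [0.9, -0.8, -0.2]
grip_width: 0.0852
grasp_force: 0.0
```

```bash
python3 - <<'E'
from h import *; import s
s.st(); w=cam('wrist');b=cam('top');
im=np.hstack([cv2.resize(w['image'],(440,330)),cv2.resize(b['image'][100:265,200:420],(440,330))])
cv2.imwrite('pics/d.png',cv2.resize(im[:,:,::-1],(800,300)))
print(w['fx'],-w['R'].T@w['t'],w['R'])
E
```

```text
t 15.4 p [ 0.5953 -0.0911  0.2757] th 0.6121 z [ 0.011 -0.002 -1.   ] q [-0.152  0.432  0.39   1.519  0.     2.378] F [ 0.9 -0.8 -0.2] T [-0.04  0.01  0.03] w 0.0852 g 0.0
346.1889300998588 [ 0.65641783 -0.04698973  0.41909144] [[ 0.57534142 -0.81787758  0.0076496 ]
 [-0.78539946 -0.54983538  0.28430397]
 [-0.22831982 -0.16957985 -0.95870367]]
```

View pics/d.png

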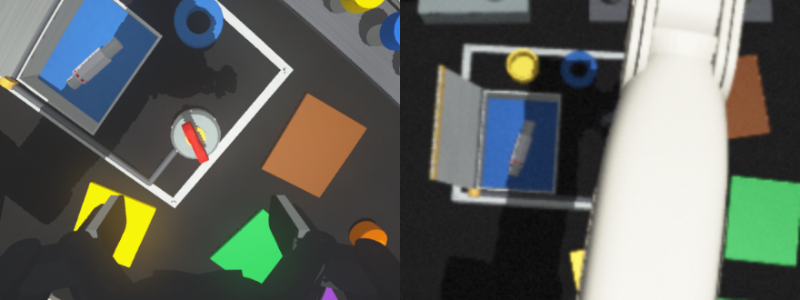

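The wrist half shows the flap open and the gauge at about (97,62), i.e. full-frame (136,87). The top half shows the gauge at (521,148), i.e. full-frame (266,181), on the blue pocket floor.

```bash
cat > g.py <<'E'
from m import *; import s
def pocketmask(c,roi):
    blue=mask(c,(98,90,40),(125,255,255),roi)
    hull=np.zeros_like(blue);cv2.fillPoly(hull,[cv2.convexHull(big(blue))],255)
    m=cv2.erode(hull,np.ones((5,5)))&~cv2.dilate(blue,np.ones((1,1)))
    return cv2.morphologyEx(m,cv2.MORPH_OPEN,np.ones((3,3)))
def axis(c,k,z):
    r=cv2.minAreaRect(k);w=onplane(c,cv2.boxPoints(r),z);e=np.diff(w,axis=0);L=np.linalg.norm(e,axis=1);v=e[L.argmax()]
    return w.mean(0),L,np.arctan2(v[1],v[0])%np.pi
E
python3 - <<'E'
from g import *
w=cam('wrist');b=cam('top')
kw=big(pocketmask(w,(0,0,240,200)));kb=big(pocketmask(b,(240,145,295,210)))
print(cen(kw),cen(kb),cv2.contourArea(kw),cv2.contourArea(kb),tri(w,cen(kw),b,cen(kb)))
for c,k in((w,kw),(b,kb)): print(axis(c,k,.022))
x=w['image'].copy();cv2.drawContours(x,[kw],-1,(255,0,0),1);y=b['image'].copy();cv2.drawContours(y,[kb],-1,(255,0,0),1)
m=np.zeros((420,560),np.uint8);cv2.drawContours(m,[kw],-1,255,-1);ys,xs=np.nonzero(m);P=bydepth(w,np.c_[xs,ys]);print('depth z pct',np.percentile(P[:,2],[5,50,95]));Q=P[P[:,2]>.018]
r=cv2.minAreaRect((Q[:,:2]*1e4).astype(np.float32));print('depth rect',np.array(r[0])/1e4,np.array(r[1])/10,r[2],len(Q))
# flap edge
ye=mask(b,(15,90,60),(38,255,255),(210,130,235,205));ke=big(ye);print('flap edge depth',bydepth(b,[cen(ke)]),cen(ke))
cv2.imwrite('pics/e.png',np.hstack([cv2.resize(x[:200,:240],(480,400)),cv2.resize(y[135:215,240:300],(300,400))])[:,:,::-1])
E
```

```text
(132.1893383802539, 85.55886759719264) (266.33977900552486, 181.19337016574585) 2113.5 181.0 (array([0.58663568, 0.09576533, 0.01904585]), np.float64(0.0008172021052501743))
(array([0.58588597, 0.0949315 , 0.022     ]), array([0.10585162, 0.02662093, 0.10696269]), np.float64(2.838067802824685))
(array([0.58742029, 0.09579561, 0.022     ]), array([0.10324416, 0.02501366, 0.10311791]), np.float64(2.8297315626598425))
depth z pct [0.01965799 0.02905346 0.03282503]
depth rect [0.62078652 0.05224594] [ 69.69529419 198.19304199] 38.697608947753906 2119
flap edge depth [[0.59524053 0.21460911 0.18848677]] (220.85507246376812, 168.16908212560386)
```

View pics/e.png

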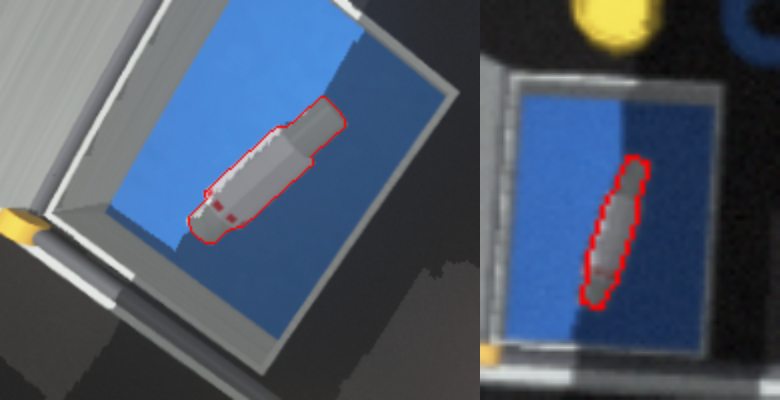

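Gauge is at (0.587, 0.0955), axis height 0.019 as expected, long axis at 2.834 rad. Flap edge is at z 0.188, giving about 1.91 rad, so it is open. Moving over the gauge, keeping high clear of the flap.

{"api": "jog_arm", "payload": {
  "deltas": [
    {"delta_pos":[0.08,-0.13,0],"yaw":-0.17,"fingers":0.65},
    {"delta_pos":[0.16,-0.26,0],"yaw":-0.34,"fingers":0.65},
    {"delta_pos":[0.24,-0.39,0],"yaw":-0.5,"fingers":0.65},
    {"delta_pos":[0.334,-0.525,0],"yaw":-0.67,"fingers":0.65},
    {"delta_pos":[0.334,-0.525,0],"yaw":-0.84,"fingers":0.65},
    {"delta_pos":[0.334,-0.525,0],"yaw":-1,"fingers":0.65}
  ]
}}

```text
clock: 16.2
eef_pos: [0.5829, 0.0978, 0.2672]
tool_rot: [0.763, 0.647, -0.002, -0.001]
ft_force: [-0.2, 0.2, 0.7]
grip_width: 0.0557
grasp_force: 0.0
```

{"api": "jog_arm", "payload": {
  "deltas": [
    {"delta_pos":[0,0,0],"yaw":-1,"fingers":0.65},
    {"delta_pos":[0,0,0],"yaw":-1,"fingers":0.65},
    {"delta_pos":[0,0,0],"yaw":-1,"fingers":0.65},
    {"delta_pos":[0,0,0],"yaw":-1,"fingers":0.65},
    {"delta_pos":[0,0,0],"yaw":-1,"fingers":0.65},
    {"delta_pos":[0,0,0],"yaw":-1,"fingers":0.65}
  ]
}}

```text
clock: 16.8
eef_pos: [0.5832, 0.0956, 0.2673]
tool_rot: [0.46, 0.888, -0.001, -0.002]
ft_force: [0.8, -0.4, 0.7]
grip_width: 0.0555
grasp_force: 0.0
```

{"api": "jog_arm", "payload": {
  "deltas": [
    {"delta_pos":[0,0,0],"yaw":-0.83,"fingers":0.65},
    {"delta_pos":[0,0,0],"yaw":-0.83,"fingers":0.65},
    {"delta_pos":[0,0,0],"yaw":-0.83,"fingers":0.65},
    {"delta_pos":[0,0,0],"yaw":-0.83,"fingers":0.65},
    {"delta_pos":[0,0,0],"yaw":-0.83,"fingers":0.65},
    {"delta_pos":[0,0,0],"yaw":-0.83,"fingers":0.65}
  ]
}}

```text
clock: 17.4
eef_pos: [0.5833, 0.0956, 0.2675]
tool_rot: [0.153, 0.988, -0.001, -0.002]
ft_force: [0.3, -0.1, -0.5]
grip_width: 0.0558
grasp_force: 0.0
```

```bash
python3 - <<'E'
from g import *
s.to([.587,.0955,.011]);w=cam('wrist');save(w,'w3.png')
k=big(pocketmask(w,(0,0,560,420)));print(cen(k),cv2.contourArea(k),axis(w,k,.022),bydepth(w,[cen(k)]))
E
```

```text
t 17.4 p [0.5833 0.0956 0.2675] th 2.8345 z [-0.004 -0.001 -1.   ] q [0.162 0.421 0.354 1.507 0.    0.469] F [ 0.3 -0.1 -0.5] T [ 0.05  0.02 -0.  ] w 0.0558 g 0.0
d/300 [-0.015  0.005  0.855]
(275.74227009774586, 176.8857969279872) 1671.0 (array([0.58805384, 0.09495644, 0.022     ]), array([0.02417805, 0.10418584, 0.02601862]), np.float64(2.8440353789798913)) [[0.58296329 0.09629617 0.03300085]]
```

View pics/w3.png

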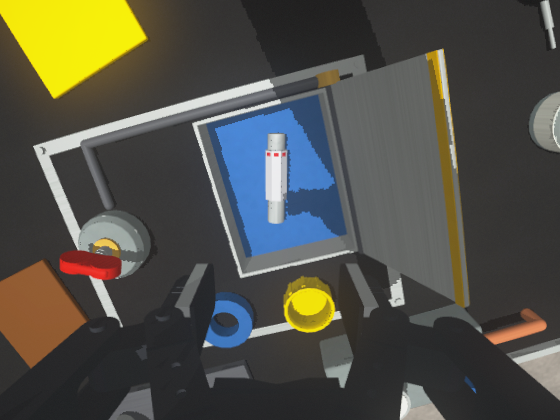

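The gauge at (276,177) is aligned between the fingers and free of the flap. Descending.

{"api": "jog_arm", "payload": {
  "deltas": [
    {"delta_pos":[-0.015,0.005,0.15],"yaw":0,"fingers":0.65},
    {"delta_pos":[-0.015,0.005,0.3],"yaw":0,"fingers":0.65},
    {"delta_pos":[-0.015,0.005,0.45],"yaw":0,"fingers":0.65},
    {"delta_pos":[-0.015,0.005,0.58],"yaw":0,"fingers":0.65},
    {"delta_pos":[-0.015,0.005,0.68],"yaw":0,"fingers":0.65},
    {"delta_pos":[-0.015,0.005,0.74],"yaw":0,"fingers":0.65},
    {"delta_pos":[-0.015,0.005,0.74],"yaw":0,"fingers":0.65}
  ]
}}

```text
clock: 18.15
eef_pos: [0.5853, 0.0952, 0.0434]
tool_rot: [0.153, 0.988, -0.001, -0.004]
ft_force: [-0.3, 0.1, 0.1]
grip_width: 0.0553
grasp_force: 0.0
```

```bash
python3 s.py .587 .0955 .012
```

```text
t 18.15 p [0.5853 0.0952 0.0434] th 2.8336 z [-0.009 -0.001 -1.   ] q [ 0.161  0.568 -0.014  0.998  0.     0.469] F [-0.3  0.1  0.1] T [-0.02  0.03  0.03] w 0.0553 g 0.0
d/300 [-0.006  0.003  0.105]
```

{"api": "jog_arm", "payload": {
  "deltas": [
    {"delta_pos":[-0.006,0.003,0.05],"yaw":0,"fingers":0.65},
    {"delta_pos":[-0.006,0.003,0.09],"yaw":0,"fingers":0.65},
    {"delta_pos":[-0.006,0.003,0.103],"yaw":0,"fingers":0.65},
    {"delta_pos":[-0.006,0.003,0.103],"yaw":0,"fingers":0},
    {"delta_pos":[-0.006,0.003,0.103],"yaw":0,"fingers":0},
    {"delta_pos":[-0.006,0.003,0.103],"yaw":0,"fingers":0},
    {"delta_pos":[-0.006,0.003,0.103],"yaw":0,"fingers":0},
    {"delta_pos":[-0.006,0.003,0.103],"yaw":0,"fingers":0},
    {"delta_pos":[-0.006,0.003,0.103],"yaw":0,"fingers":0}
  ]
}}

```text
clock: 19.05
eef_pos: [0.5915, 0.0959, 0.0178]
tool_rot: [0.153, 0.988, -0.0, 0.001]
ft_force: [-1.2, -2.9, 5.7]
grip_width: 0.0223
grasp_force: 60.3
```

```bash
python3 s.py
```

```text
t 19.05 p [0.5915 0.0959 0.0178] th 2.8344 z [ 0.001 -0.    -1.   ] q [ 0.161  0.6   -0.034  0.936 -0.001  0.468] F [-1.2 -2.9  5.7] T [-0.46  0.31 -0.03] w 0.0223 g 60.3
```

{"api": "jog_arm", "payload": {
  "deltas": [
    {"delta_pos":[0,0,0],"yaw":0,"fingers":0},
    {"delta_pos":[0,0,0],"yaw":0,"fingers":0}
  ]
}}

```text
clock: 19.25
eef_pos: [0.5915, 0.0959, 0.0178]
tool_rot: [0.153, 0.988, -0.0, 0.001]
ft_force: [-2.2, -2.1, 5.2]
grip_width: 0.022
grasp_force: 60.4
```

Width is a little small and the tips sit high at z 0.018; regripping 6 mm lower for a secure hold on the flats.

{"api": "jog_arm", "payload": {
  "deltas": [
    {"delta_pos":[0,0,0],"yaw":0,"fingers":0.65},
    {"delta_pos":[0,0,0],"yaw":0,"fingers":0.65},
    {"delta_pos":[0,0,0],"yaw":0,"fingers":0.65},
    {"delta_pos":[0.01,0,0.01],"yaw":0,"fingers":0.65},
    {"delta_pos":[0.01,0,0.019],"yaw":0,"fingers":0.65},
    {"delta_pos":[0.01,0,0.019],"yaw":0,"fingers":0.65}
  ]
}}

```text
clock: 19.85
eef_pos: [0.5874, 0.097, 0.0103]
tool_rot: [0.153, 0.988, -0.0, -0.001]
ft_force: [-0.9, 0.2, 0.4]
grip_width: 0.0557
grasp_force: 0.0
```

{"api": "jog_arm", "payload": {
  "deltas": [
    {"delta_pos":[0,0,0],"yaw":0,"fingers":0},
    {"delta_pos":[0,0,0],"yaw":0,"fingers":0},
    {"delta_pos":[0,0,0],"yaw":0,"fingers":0},
    {"delta_pos":[0,0,0],"yaw":0,"fingers":0},
    {"delta_pos":[0,0,0],"yaw":0,"fingers":0},
    {"delta_pos":[0,0,0],"yaw":0,"fingers":0}
  ]
}}

```text
clock: 20.45
eef_pos: [0.5884, 0.0969, 0.0114]
tool_rot: [0.153, 0.988, 0.0, 0.0]
ft_force: [-0.2, -1.4, 1.9]
grip_width: 0.0226
grasp_force: 60.5
```

```bash
python3 s.py
```

```text
t 20.45 p [0.5884 0.0969 0.0114] th 2.8346 z [ 0.001 -0.    -1.   ] q [ 0.163  0.603 -0.048  0.92  -0.     0.47 ] F [-0.2 -1.4  1.9] T [-0.1   0.05 -0.04] w 0.0226 g 60.5
```

{"api": "jog_arm", "payload": {
  "deltas": [
    {"delta_pos":[0,0,-0.04],"yaw":0,"fingers":0},
    {"delta_pos":[0,0,-0.1],"yaw":0,"fingers":0},
    {"delta_pos":[0,0,-0.2],"yaw":0,"fingers":0},
    {"delta_pos":[0,0,-0.3],"yaw":0,"fingers":0},
    {"delta_pos":[0,0,-0.4],"yaw":0,"fingers":0},
    {"delta_pos":[0,0,-0.5],"yaw":0,"fingers":0},
    {"delta_pos":[0,0,-0.55],"yaw":0,"fingers":0},
    {"delta_pos":[0,0,-0.55],"yaw":0,"fingers":0}
  ]
}}

```text
clock: 21.25
eef_pos: [0.5895, 0.0973, 0.1791]
tool_rot: [0.153, 0.988, 0.001, 0.002]
ft_force: [0.7, -0.7, -4.4]
grip_width: 0.0224
grasp_force: 59.9
```

```bash
python3 s.py .458 -.338 .175
```

```text
t 21.25 p [0.5895 0.0973 0.1791] th 2.8348 z [ 0.005  0.001 -1.   ] q [0.164 0.455 0.177 1.288 0.    0.47 ] F [ 0.7 -0.7 -4.4] T [ 0.03 -0.02  0.  ] w 0.0224 g 59.9
d/300 [-0.02  -1.516  0.01 ]
```

{"api": "jog_arm", "payload": {
  "deltas": [
    {"delta_pos":[0,-0.08,0],"yaw":0,"fingers":0},
    {"delta_pos":[0,-0.2,0],"yaw":0,"fingers":0},
    {"delta_pos":[0,-0.33,0],"yaw":0,"fingers":0},
    {"delta_pos":[-0.01,-0.46,0],"yaw":0,"fingers":0},
    {"delta_pos":[-0.01,-0.59,0],"yaw":0,"fingers":0},
    {"delta_pos":[-0.01,-0.72,0],"yaw":0,"fingers":0},
    {"delta_pos":[-0.01,-0.84,0],"yaw":0,"fingers":0}
  ]
}}

```text
clock: 21.95
eef_pos: [0.5128, -0.1453, 0.1743]
tool_rot: [0.153, 0.988, 0.0, -0.002]
ft_force: [0.7, 0.5, -3.6]
grip_width: 0.0224
grasp_force: 59.9
```

{"api": "jog_arm", "payload": {
  "deltas": [
    {"delta_pos":[0,-0.13,0],"yaw":0,"fingers":0},
    {"delta_pos":[0,-0.26,0],"yaw":0,"fingers":0},
    {"delta_pos":[0,-0.39,0],"yaw":0,"fingers":0},
    {"delta_pos":[0,-0.52,0],"yaw":0,"fingers":0},
    {"delta_pos":[0,-0.62,0],"yaw":0,"fingers":0},
    {"delta_pos":[-0.01,-0.67,0],"yaw":0,"fingers":0},
    {"delta_pos":[-0.01,-0.67,0],"yaw":0,"fingers":0},
    {"delta_pos":[-0.01,-0.67,0],"yaw":0,"fingers":0}
  ]
}}

```text
clock: 22.75
eef_pos: [0.4565, -0.3358, 0.1749]
tool_rot: [0.153, 0.988, 0.001, -0.001]
ft_force: [-0.1, 0.3, -3.7]
grip_width: 0.0223
grasp_force: 59.9
```

```bash
python3 - <<'E'
from g import *
s.to([.458,-.338,.013]);w=cam('wrist');save(w,'w4.png')
k=big(mask(w,(40,80,60),(85,255,255),(0,0,560,420)));h=cv2.convexHull(k);r=cv2.minAreaRect(h);q=onplane(w,cv2.boxPoints(r),.008);print(q,q.mean(0),np.linalg.norm(np.diff(q,axis=0),axis=1))
E
```

```text
t 22.75 p [ 0.4565 -0.3358  0.1749] th 2.8346 z [-0.002  0.002 -1.   ] q [-6.350e-01  4.030e-01  8.500e-02  1.256e+00  1.000e-03 -3.280e-01] F [-0.1  0.3 -3.7] T [ 0.01 -0.03  0.  ] w 0.0223 g 59.9
d/300 [-0.008 -0.006  0.54 ]
[[ 0.37338074 -0.39644143  0.008     ]
 [ 0.38865714 -0.2675658   0.008     ]
 [ 0.53835177 -0.27645253  0.008     ]
 [ 0.52493275 -0.42404344  0.008     ]] [ 0.4563306 -0.3411258  0.008    ] [0.12977788 0.14995818 0.14819969]
```

View pics/w4.png

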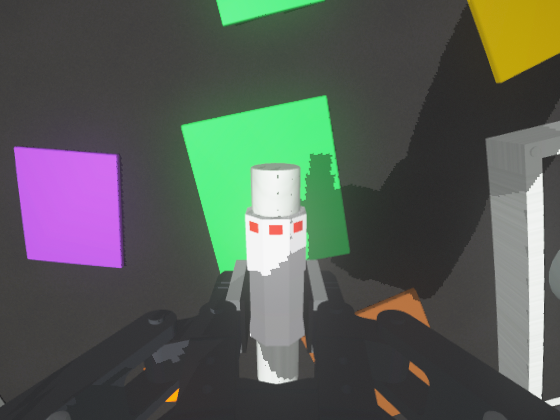

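The gauge is held level at (276,270) over the large green pad at (265,180). Lowering, slowly at the end.

{"api": "jog_arm", "payload": {
  "deltas": [
    {"delta_pos":[-0.008,-0.003,0.08],"yaw":0,"fingers":0},
    {"delta_pos":[-0.008,-0.003,0.18],"yaw":0,"fingers":0},
    {"delta_pos":[-0.008,-0.003,0.28],"yaw":0,"fingers":0},
    {"delta_pos":[-0.008,-0.003,0.37],"yaw":0,"fingers":0},
    {"delta_pos":[-0.008,-0.003,0.44],"yaw":0,"fingers":0},
    {"delta_pos":[-0.008,-0.003,0.48],"yaw":0,"fingers":0},
    {"delta_pos":[-0.008,-0.003,0.505],"yaw":0,"fingers":0},
    {"delta_pos":[-0.008,-0.003,0.52],"yaw":0,"fingers":0},
    {"delta_pos":[-0.008,-0.003,0.53],"yaw":0,"fingers":0},
    {"delta_pos":[-0.008,-0.003,0.535],"yaw":0,"fingers":0},
    {"delta_pos":[-0.008,-0.003,0.535],"yaw":0,"fingers":0},
    {"delta_pos":[-0.008,-0.003,0.535],"yaw":0,"fingers":0}
  ]
}}

```text
clock: 24.0
eef_pos: [0.4593, -0.3386, 0.0162]
tool_rot: [0.153, 0.988, -0.0, 0.001]
ft_force: [-0.2, 0.5, -2.4]
grip_width: 0.022
grasp_force: 59.8
```

```bash
python3 s.py
```

```text
t 24.0 p [ 0.4593 -0.3386  0.0162] th 2.8345 z [ 0.001 -0.001 -1.   ] q [-0.635  0.555 -0.122  0.893  0.    -0.328] F [-0.2  0.5 -2.4] T [-0.06 -0.01 -0.01] w 0.022 g 59.8
```

Still about 4 mm up. Lowering in small steps to contact.

{"api": "jog_arm", "payload": {
  "deltas": [
    {"delta_pos":[0,0,0.005],"yaw":0,"fingers":0},
    {"delta_pos":[0,0,0.01],"yaw":0,"fingers":0},
    {"delta_pos":[0,0,0.015],"yaw":0,"fingers":0},
    {"delta_pos":[0,0,0.015],"yaw":0,"fingers":0},
    {"delta_pos":[0,0,0.015],"yaw":0,"fingers":0}
  ]
}}

```text
clock: 24.5
eef_pos: [0.459, -0.3383, 0.0114]
tool_rot: [0.153, 0.988, -0.0, 0.0]
ft_force: [-0.4, 1.0, 0.7]
grip_width: 0.0222
grasp_force: 60.3
```

Contact: the weight has come off the wrist. Letting go and lifting clear.

{"api": "jog_arm", "payload": {
  "deltas": [
    {"delta_pos":[0,0,0],"yaw":0,"fingers":0.65},
    {"delta_pos":[0,0,0],"yaw":0,"fingers":0.65},
    {"delta_pos":[0,0,0],"yaw":0,"fingers":0.65},
    {"delta_pos":[0,0,0],"yaw":0,"fingers":0.65},
    {"delta_pos":[0,0,-0.08],"yaw":0,"fingers":0.65},
    {"delta_pos":[0,0,-0.2],"yaw":0,"fingers":0.65},
    {"delta_pos":[0,0,-0.35],"yaw":0,"fingers":0.65},
    {"delta_pos":[0,0,-0.5],"yaw":0,"fingers":0.65},
    {"delta_pos":[0,0,-0.6],"yaw":0,"fingers":0.65},
    {"delta_pos":[0,0,-0.6],"yaw":0,"fingers":0.65},
    {"delta_pos":[0,0,-0.6],"yaw":0,"fingers":0.65}
  ]
}}

```text
clock: 25.6
eef_pos: [0.4593, -0.3385, 0.1918]
tool_rot: [0.153, 0.988, -0.0, 0.001]
ft_force: [0.1, 0.8, -1.0]
grip_width: 0.0559
grasp_force: 0.0
```

```bash
python3 - <<'E'
from h import *; import s
s.st(); w=cam('wrist');b=cam('scene')
cv2.imwrite('pics/f.png',np.hstack([cv2.resize(w['image'],(400,300)),cv2.resize(b['image'],(400,300))])[:,:,::-1])
c=cam('top');ke=None
from m import mask,big,cen
k=big(mask(c,(15,90,60),(38,255,255),(210,130,235,205)));print('flap edge',bydepth(c,[cen(k)]))
E
```

```text
t 25.6 p [ 0.4593 -0.3385  0.1918] th 2.8347 z [ 0.002 -0.001 -1.   ] q [-0.635  0.397  0.122  1.293  0.    -0.328] F [ 0.1  0.8 -1. ] T [ 0.03  0.05 -0.01] w 0.0559 g 0.0
flap edge [[0.58989846 0.21593753 0.18336854]]
```

View pics/f.png

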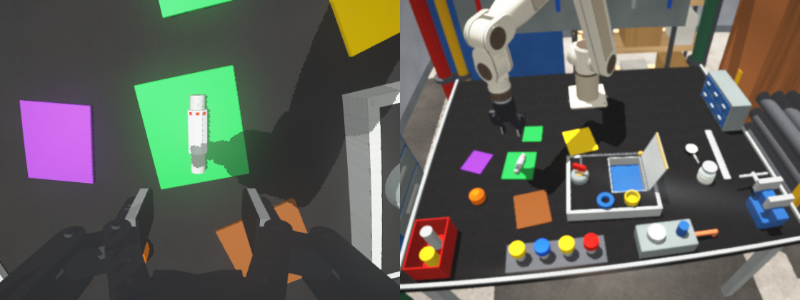

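The gauge lies flat mid-pad at wrist (198,135). The flap stands open at scene (655,162), the bystanders are in place and the robot is clear.

```bash
python3 -c "
from workcell import bot; print(bot.job_done())"
```

```text
the job is handed in; nothing more can be done
None
```

I handed the job in at about 26 s of the 72 s allowed: the key wound the flap open to its stop (about 1.9 rad) and was let go, and the gauge was set down gently, lying flat in the middle of the large green pad, with the bystanders in place in the last picture; the hand-in gave no verdict.

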